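Nest the strainer bucket in the wash pail and lock it

TASK

Set the smaller strainer bucket into the tapered wash pail, then press it down lightly until its rim is flush with the pail's rim, stopping there: pushed well below flush it wedges and jams. Then swing the keeper fully shut over the bucket's rim, leaving the other things on the bench where they are.

Things in the scene. Friction and masses are not known exactly. Their poses are not given: they have to be found in the camera images.
- bucket: the smaller of two perforated steel strainer buckets (0.25 to 0.5 kg), hollow and tapered: 80 mm high, 72 mm across the foot, 94 mm across the rim. A thin centre rod carries a round black knob, 28 mm in diameter, 30 mm tall, its flat top 125 mm above the foot. Origin at the centre of its underside, z up. Starts upright on the bench in either of the two buckets' places.
- bucket_rim (a point): centre of the smaller bucket's rim plane (80 mm above its foot)
- bucket_knob (a point): centre of the flat top of the smaller bucket's knob (45 mm above its rim); the knob's side, the 30 mm below this point, can be gripped from above
- pail_rim (a point): centre of the mouth of the tapered aluminium wash pail, at rim height, 115 mm above the bench; z up, y horizontally towards the keeper's pivot. The mouth is 102 mm wide inside. The pail is fixed to a dark base plate. The bucket counts as wedged when its rim is 7 mm or more below the pail's rim.
- seat (a joint): how far the tapered black rubber seat inside the pail has been pushed down (m); the bucket is flush at 0.010. It starts at 0 to 0.003, so the bucket set in by its own weight stops 7 to 10 mm above flush. Pressing on the bucket takes 2 to 7 N to start and 10 to 13 N at flush, depending on its weight; it stays where the press ends.
- keeper (a joint): angle of the keeper (rad): 0 = shut against its stop, its head pointing at the pail's axis and lying over the bucket's rim; grows to 1.75 as it opens, turning anticlockwise seen from above; starts at 1.05 to 1.6. Turns easily (under 3 N at the pin) and stays where it is left.
- keeper_pivot (a point): the keeper's upright pivot axis on a post 85 mm from the pail's axis, 9 mm above the pail's rim. The keeper is a flat steel bar, 16 mm wide, 8 mm thick; its head reaches 50 mm to one side of the pivot, its tail with an upright pin 55 mm to the other. Its underside is 5 mm above the pail's rim, so it passes over the bucket only once that is pressed down.
- keeper_pin (a point): a point on the upright steel pin (12 mm in diameter) on the keeper's tail, 45 mm from the pivot, 35 mm above the pail's rim; the pin's top is 16 mm higher and the keeper's bar 22 mm lower. Push or hold it to turn the keeper. Shut, the pin lies on the straight line from the pail's axis through the pivot, 130 mm from the pail's axis.
- big_bucket: bystander: the larger strainer bucket of the same kind, too wide for the pail: 95 mm high, 126 mm across the rim, knob top 140 mm above the bench; origin at the centre of its underside
- can: bystander: grey can, 60 mm across, 100 mm high; origin at the centre of its underside
- jar: bystander: jar, 66 mm across, 75 mm high; origin at the centre of its underside
- screwdriver: bystander: screwdriver lying on the bench
- wrench: bystander: open-end spanner, 170 mm, lying on the bench
- bearing: bystander: steel ring, 62 mm across, 16 mm high, lying flat
- tray: bystander: small open parts tray, 140 x 100 x 45 mm
Not all that is in view belongs to the job. Leave any pink or red look-alike of the bucket alone.

How it is judged:
By the outcome, as a careful person would: the job done as asked, in the order asked, and still so for the second after the job is handed in, with the robot touching nothing.
It also fails if it takes over 64 s, if anything falls off the work surface, if the arm or the gripper's body presses on something with over 40 N, if the wrist force passes 120 N, or if a joint passes its speed limit or range.

ROBOT

A 7-joint arm with a two-finger parallel gripper is mounted at the origin on the work surface. World frame = base frame: x ahead of the robot, y to its left, z up, the work surface at z = 0. Lengths are in m, angles in rad, forces in N, time in s.
With the tool pointing down it reaches from about 0.4 to 0.875 m from the base axis. Payload 19.3 kg.
Tool frame: the origin (TCP) lies midway between the tips of the shut fingers; the grasp point (between the pads) lies 19 mm behind it (tcp_to_grasp is the z of the grasp point in the tool frame, in m); z points along the fingers, y is the line along which they close (so a half turn about z gives the same grasp; the last joint's range is limited). The gripper opens to 85 mm and grips with 20 to 120 N. Pads are 22 mm wide; open, the fingers measure 114 mm over their backs; the gripper's body (76 mm by 85 mm) begins 54 mm behind the grasp point. The pads swing forward as they close: fully open they stand 13 mm farther back than shut.
Start: joints at [1.142, 0.521, -0.036, 1.599, 0.021, 1.021, -0.113], TCP at [0.219, -0.585, 0.231] pointing down, gripper open.
Joint ranges: [-2.91, 2.91], [-0.3, 2.13], [-1.5, 1.42], [0.17, 2.43], [-1.26, 4.41], [0.16, 1.93], [-2.52, 2.52]. Speed limits (rad/s): [1.89, 1.89, 2.39, 2.39, 3.01, 3.01, 3.01].

INTERFACE

Orientations are given as [roll, pitch, yaw] about the fixed x, y, z axes, in that order (R = Rz(yaw) Ry(pitch) Rx(roll)).
In Python, from workcell import * gives the robot as it stands.
- The arm moves only by the tool send_rows, never from a script. Its argument "increments" is a list of rows, each a list of 3 entries, a list of its own where there are three numbers: the shift along the tool's x, y, z in mm, then the turn, a rotation vector about the tool's x, y, z in degrees, then the gripper's target within -1 to 1 (fully open at 1, half-way at 0, shut at -1). In form: [[[x, y, z], [wx, wy, wz], grip], ...]. A call has 1 to 10 rows; each row is the pose to reach, as a shift and turn from the pose commanded when the call began, along the tool's axes at that moment; what a row does not reach only later rows make up. A row lasts 1/10 s, in which the tool goes at most 50 mm and 8.59 degrees, less where a joint would pass 70% of its speed; a pose out of reach is approached as far as the arm can. A call with a gripper value outside its range is refused whole. The fingers move at their own pace and stop on an object; "newtons" is the grip in N (left out, the last holds). Time passes only in rows, so rows that repeat a pose let the fingers close. It gives the time, the measured TCP pose, the force, the opening and the grip force at its end, in the units of the state.
- observe(): the state, without advancing time (a new reading comes with each control period).
- grab_frame(name): name is "scene" or "top" or "wrist"; returns the picture (384x512x3 uint8, blue, green, red); there is no depth.
- camera_params(name): a dict with "fovy" (degrees; the focal length in pixels is half the picture's height over the tangent of half this angle, whatever the lens; pixels are square), "cx", "cy" (the principal point, pixels), "extrinsics" (4x4, takes a point from world to camera coordinates). Camera axes: x right, y down, z forward; pixel columns grow to the right and rows downward; lengths in m; the calibration is good to about 2 mm. A picture is of the moment at which its call begins: read the wrist's pose just before it. camera_params takes no time and is no camera call; for the wrist camera it gives the pose at the moment of the call.
- job_done(): hands the job in; it is judged then, once.
The state is a dict: "clock": time; "qpos": joint angles; "qd": joint speeds; "joint_efforts": joint torques, N m; "position": TCP position; "tool_rot": TCP orientation; "force": force on the tool from outside, world axes, zero at the start; "moment": the same for the moment, N m; "grip_width": finger opening in m; "finger_force": force on a finger pad.
Only numpy, scipy, OpenCV 4.12 (cv2) and the standard library are available. Lean on these libraries where they do the work, as an engineer would, in place of code of your own. Each camera call takes 0.05 s, during which the arm holds its last target. There are 200 camera calls.

## Working session

There is one attempt and no reset: what is moved stays moved. The work goes in short steps, Python scripts to look and compute and a tool call to move; the robot and the scene stay as the last step left them, time stands still between calls to the robot, and variables do not carry over. Pictures are saved under pics/ and viewed, at most 10 in all, crops included, and the job is handed in when it is done.

Besides the shell and the picture viewer there is one more tool, called after ">>>" as a command line: name --argument value ..., lists and objects as JSON in quotes. send_rows: Moves the arm, as the interface text tells. Its arguments: {"type":"object","properties":{"increments":{"type":"array"},"newtons":{"type":"number"}},"required":["increments"]}

```bash
mkdir -p pics; cat > h.py <<'E'
from workcell import *
import numpy as np, cv2
def ray(name,u,v,P=None):
    P=P or camera_params(name); E=np.array(P["extrinsics"]); f=192/np.tan(np.radians(P["fovy"])/2)
    R=E[:3,:3]; c=-R.T@E[:3,3]; d=R.T@np.array([(u-P["cx"])/f,(v-P["cy"])/f,1]); return c,d
def at_z(name,u,v,z,P=None):
    c,d=ray(name,u,v,P); return c+d*(z-c[2])/d[2]
def proj(name,p,P=None):
    P=P or camera_params(name); E=np.array(P["extrinsics"]); f=192/np.tan(np.radians(P["fovy"])/2)
    q=E[:3,:3]@np.array(p)+E[:3,3]; return [f*q[0]/q[2]+P["cx"],f*q[1]/q[2]+P["cy"]]
E
python3 - <<'E'
from h import *
s=observe(); print(s["position"],s["tool_rot"],s["force"],s["grip_width"])
for n in("scene","top"):
    P=camera_params(n); print(n,P["fovy"],P["cx"],P["cy"],ray(n,256,192))
    cv2.imwrite(f"pics/{n}1.png",cv2.resize(grab_frame(n),(800,600),interpolation=cv2.INTER_CUBIC))
E
```

```text
[ 0.21934263 -0.58489962  0.23074756] [-3.14049960e+00  7.05175980e-05  3.58827763e-01] [-0.65128722  0.31931946 -0.63881575] 0.08533155627488508
scene 48.5862430026132 251.8468246354909 196.58753057826016 (array([0.96447237, 0.50231286, 1.15284164]), array([-0.36684084, -0.38070915, -0.84894051]))
top 57.67144810118805 252.1163662455004 188.9609653879726 (array([0.42666586, 0.04167376, 0.9316502 ]), array([ 0.1302151 , -0.04127722, -0.9907271 ]))
```

View pics/scene1.png

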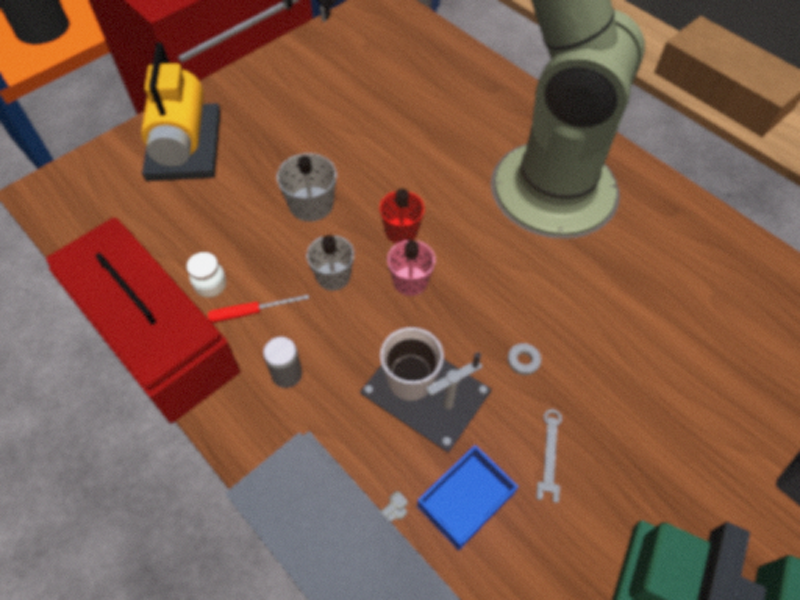

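View pics/top1.png

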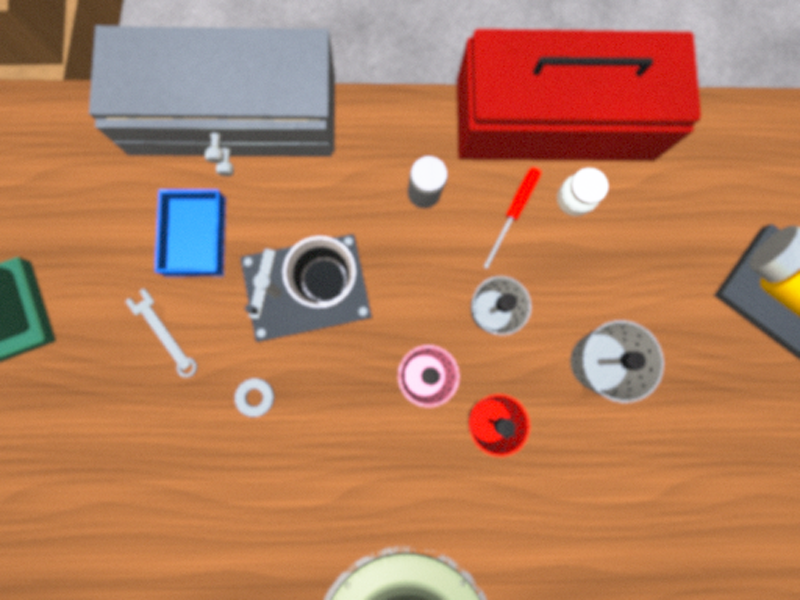

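Top: small steel bucket rim at (502,306), knob (507,301); pail rim centre (320,272); keeper bar from (266,252) to the pin near (254,312), pivot about (262,283). Scene: knob (329,243), pail (412,358), pin (477,360). I'll look closer in one crop sheet.

```bash
python3 - <<'E'
from h import *
t=cv2.imread("pics/top1.png"); 
ims=[]
for n,(u,v) in (("top",(195,178)),("top",(322,194)),("scene",(275,237)),("scene",(211,165))):
    f=grab_frame(n)
    c=f[v-37:v+38,u-50:u+50]; c=cv2.resize(c,(400,300),interpolation=cv2.INTER_CUBIC); ims.append(c)
cv2.imwrite("pics/crops.png",np.vstack([np.hstack(ims[:2]),np.hstack(ims[2:])]))
E
```

```text
(no output)
```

View pics/crops.png

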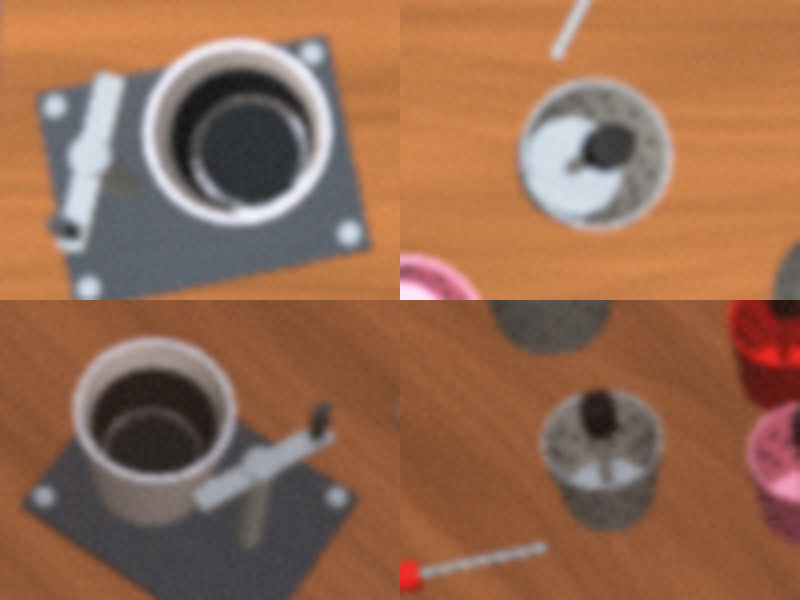

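```bash
python3 - <<'E'
from h import *
px=lambda u0,v0,x,y:(u0-50+x/4-.375,v0-37+y/4-.375)
def both(lbl,a,b,z):
    A=at_z("top",*a,z);B=at_z("scene",*b,z); print(lbl,A.round(4),B.round(4),a,b)
both("pail rim",px(195,178,238,132),px(275,237,155,109),.115)
both("pivot",px(195,178,90,157),px(275,237,258,160),.128)
both("pintop",px(195,178,58,227),px(275,237,322,105),.166)
both("bucket rim",px(322,194,196,153),px(211,165,201,140),.08)
both("knob",px(322,194,211,145),px(211,165,198,96),.125)
a=at_z("top",*px(195,178,110,75),.128);print("head end",a)
E
```

```text
pail rim [0.5781 0.1304 0.115 ] [0.5776 0.1329 0.115 ] (204.125, 173.625) (263.375, 226.875)
pivot [0.561  0.2143 0.128 ] [0.5581 0.2114 0.128 ] (167.125, 179.875) (289.125, 239.625)
pintop [0.5157 0.2225 0.166 ] [0.5144 0.2225 0.166 ] (159.125, 197.375) (305.125, 225.875)
bucket rim [ 0.5312 -0.1539  0.08  ] [ 0.5311 -0.1519  0.08  ] (320.625, 194.875) (210.875, 162.625)
knob [ 0.5304 -0.1526  0.125 ] [ 0.5248 -0.1575  0.125 ] (324.375, 192.875) (210.125, 151.625)
head end [0.60959058 0.20406515 0.128     ]
```

```bash
cat >> h.py <<'E'
from scipy.spatial.transform import Rotation as Ro
def rel(p,yawdeg=None):
    "tool-frame shift (mm) and turn (deg) to reach tool-down pose p,yaw"
    s=observe(); R=Ro.from_euler("xyz",s["tool_rot"])
    print("at",np.round(s["position"],4),np.degrees(s["tool_rot"]).round(1),"F",np.round(s["force"],1),"w",round(s["grip_width"],4),"t",s["clock"])
    print("shift",(R.inv().apply(np.array(p)-s["position"])*1e3).round(1), "turn",(R.inv()*Ro.from_euler("xyz",[180,0,yawdeg],degrees=True)).as_rotvec(degrees=True).round(1) if yawdeg is not None else "")
E
python3 -c "
from h import *
rel([.531,-.153,.2],102.8)"
```

```text
at [ 0.2194 -0.5851  0.2311] [-180.     0.    20.6] F [ 0.   0.5 -0.7] w 0.0853 t 0.3
shift [ 443.5 -295.2   31.2] turn [ -0.   -0.  -82.2]
```

>>> send_rows --increments '[[[44,-30,0],[0,0,-8],1],[[89,-59,0],[0,0,-16],1],[[133,-89,0],[0,0,-25],1],[[177,-118,0],[0,0,-33],1],[[222,-148,0],[0,0,-41],1],[[266,-177,0],[0,0,-49],1],[[310,-207,0],[0,0,-57],1],[[355,-236,0],[0,0,-65],1],[[399,-266,5],[0,0,-74],1],[[443,-295,10],[0,0,-82],1]]' --newtons 60

```text
clock: 1.3
position: [0.5126, -0.1781, 0.2243]
tool_rot: [3.141, 0.001, 1.796]
force: [0.2, -0.7, -0.6]
grip_width: 0.0852
finger_force: 0.0
```

```bash
python3 -c "
from h import *
rel([.531,-.153,.2],102.8)
P=camera_params('wrist'); cv2.imwrite('pics/w1.png',grab_frame('wrist'))
for z in(.08,.125): print(proj('wrist',[.531,-.153,z],P))
np.save('P1.npy',P,allow_pickle=True)"
```

```text
at [ 0.5126 -0.1781  0.2243] [180.    0.  102.9] F [ 0.2 -0.7 -0.6] w 0.0852 t 1.3
shift [20.4 23.5 24.3] turn [0.  0.  0.1]
[np.float64(278.9182257380192), np.float64(158.56602602693215)]
[np.float64(283.13794505281027), np.float64(169.66004148888203)]
```

View pics/w1.png

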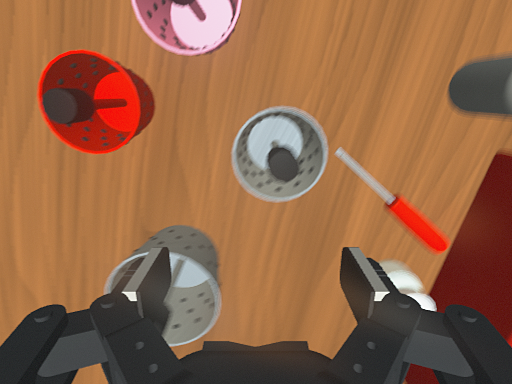

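Wrist view: small bucket's rim centre (280,154), knob top (284,164), about 4-5 px from the prediction; the pink/red and big ones are well clear.

```bash
python3 -c "
from h import *
P=np.load('P1.npy',allow_pickle=True).item()
print(at_z('wrist',280,154,.08,P),at_z('wrist',284,164,.125,P))
rel([.533,-.149,.2],102.8); print(np.abs(observe()['qd']).max())"
```

```text
[ 0.53091071 -0.14835894  0.08      ] [ 0.53048033 -0.14813659  0.125     ]
at [ 0.5167 -0.1703  0.2239] [179.8  -0.2 103.9] F [ 0.9 12.4 -2.7] w 0.0857 t 1.35
shift [16.6 20.9 24. ] turn [ 0.2 -0.2  1.1]
0.05682182601180727
```

>>> send_rows --increments '[[[0,0,0],[0,0,0],0.1],[[0,0,0],[0,0,0],0.1],[[0,0,0],[0,0,0],0.1]]'

```text
clock: 1.65
position: [0.5111, -0.181, 0.224]
tool_rot: [-3.141, 0.0, 1.788]
force: [1.5, -0.4, -0.0]
grip_width: 0.0471
finger_force: 0.0
```

```bash
python3 -c "
from h import *
rel([.531,-.151,.2],102.8)"
```

```text
at [ 0.5111 -0.181   0.224 ] [-180.     0.   102.4] F [ 1.5 -0.4 -0. ] w 0.0471 t 1.65
shift [25.  25.9 24. ] turn [-0.   0.  -0.4]
```

>>> send_rows --increments '[[[12,13,12],[0,0,-0.4],0.1],[[25,26,24],[0,0,-0.4],0.1],[[25,26,44],[0,0,-0.4],0.1],[[25,26,64],[0,0,-0.4],0.1],[[25,26,84],[0,0,-0.4],0.1],[[25,26,104],[0,0,-0.4],0.1],[[25,26,120],[0,0,-0.4],0.1],[[25,26,132],[0,0,-0.4],0.1],[[25,26,132],[0,0,-0.4],0.1],[[25,26,132],[0,0,-0.4],0.1]]'

```text
clock: 2.65
position: [0.5316, -0.1501, 0.0924]
tool_rot: [3.141, 0.0, 1.796]
force: [0.6, 0.5, 0.2]
grip_width: 0.0467
finger_force: 0.0
```

>>> send_rows --increments '[[[0,0,0],[0,0,0],-1],[[0,0,0],[0,0,0],-1],[[0,0,0],[0,0,0],-1],[[0,0,0],[0,0,0],-1],[[0,0,0],[0,0,0],-1],[[0,0,0],[0,0,0],-1]]'

```text
clock: 3.25
position: [0.5318, -0.15, 0.0928]
tool_rot: [3.141, 0.001, 1.797]
force: [-3.1, 0.0, 7.6]
grip_width: 0.0266
finger_force: 58.6
```

```bash
python3 -c "
from h import *
rel([.578,.1315,.2],102.8)"
```

```text
at [ 0.5318 -0.15    0.0928] [180.    0.  102.9] F [-3.1  0.   7.6] w 0.0266 t 3.25
shift [ 263.9  108.2 -107.4] turn [0.  0.  0.1]
```

>>> send_rows --increments '[[[0,0,-20],[0,0,0],-1],[[0,0,-50],[0,0,0],-1],[[0,0,-90],[0,0,0],-1],[[0,0,-125],[0,0,0],-1],[[0,0,-150],[0,0,0],-1],[[0,0,-150],[0,0,0],-1],[[0,0,-150],[0,0,0],-1],[[0,0,-150],[0,0,0],-1]]'

```text
clock: 4.05
position: [0.5308, -0.1497, 0.2407]
tool_rot: [-3.14, -0.001, 1.797]
force: [0.4, -0.2, -4.3]
grip_width: 0.0263
finger_force: 60.3
```

>>> send_rows --increments '[[[20,8,0],[0,0,0],-1],[[50,20,0],[0,0,0],-1],[[85,35,0],[0,0,0],-1],[[120,49,0],[0,0,0],-1],[[155,64,0],[0,0,0],-1],[[190,78,0],[0,0,0],-1],[[225,92,0],[0,0,0],-1],[[250,103,0],[0,0,0],-1],[[264,108,0],[0,0,0],-1],[[264,108,0],[0,0,0],-1]]'

```text
clock: 5.05
position: [0.577, 0.1339, 0.2408]
tool_rot: [-3.14, -0.001, 1.8]
force: [-0.8, -1.0, -4.1]
grip_width: 0.027
finger_force: 60.0
```

>>> send_rows --increments '[[[0,0,0],[0,0,0],-1],[[0,0,0],[0,0,0],-1],[[0,0,0],[0,0,0],-1]]'

```text
clock: 5.35
position: [0.5777, 0.1305, 0.2419]
tool_rot: [-3.141, 0.0, 1.795]
force: [-0.4, 0.6, -5.1]
grip_width: 0.0267
finger_force: 60.0
```

```bash
python3 -c "
from h import *
rel([.578,.1315,.2],102.8)
ims=[]
for n,(u,v) in (('top',(204,165)),('scene',(263,210))):
    f=grab_frame(n); ims.append(cv2.resize(f[v-75:v+75,u-50:u+50],(400,600),interpolation=cv2.INTER_CUBIC))
cv2.imwrite('pics/c2.png',np.hstack(ims))
print(observe()['position'])
"
```

```text
at [0.5777 0.1305 0.2419] [-180.     0.   102.9] F [-0.4  0.6 -5.1] w 0.0267 t 5.35
shift [ 0.9  0.6 41.9] turn [-0.   0.   0.1]
[0.57767987 0.130912   0.24203597]
```

View pics/c2.png

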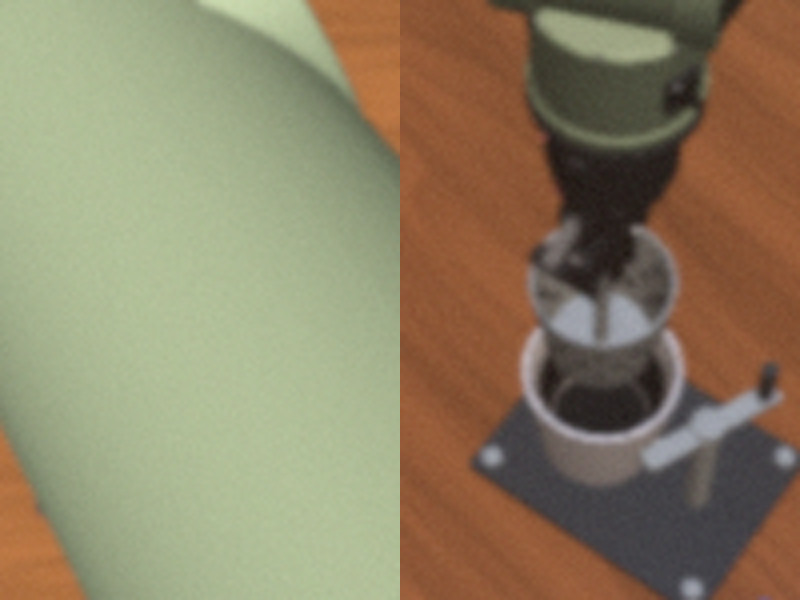

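The scene crop shows the bucket hanging upright above the pail; its rim centre is at about crop (203,286).

```bash
python3 -c "
from h import *
print(at_z('scene',263.4,206.1,.229), proj('scene',[.578,.1315,.229]))"
```

```text
[0.57992209 0.13106424 0.229     ] [np.float64(264.0759958107454), np.float64(205.76268991528264)]
```

>>> send_rows --increments '[[[0,0,12],[0,0,0],-1],[[0,0,26],[0,0,0],-1],[[0,0,40],[0,0,0],-1],[[0,0,54],[0,0,0],-1],[[0,0,68],[0,0,0],-1],[[0,0,80],[0,0,0],-1],[[0,0,90],[0,0,0],-1],[[0,0,96],[0,0,0],-1],[[0,0,98],[0,0,0],-1],[[0,0,98],[0,0,0],-1]]'

```text
clock: 6.45
position: [0.5777, 0.1318, 0.144]
tool_rot: [3.141, -0.0, 1.797]
force: [0.4, -0.2, -3.5]
grip_width: 0.0265
finger_force: 60.2
```

>>> send_rows --increments '[[[0,0,1],[0,0,0],-1],[[0,0,2],[0,0,0],-1],[[0,0,3],[0,0,0],-1],[[0,0,3],[0,0,0],-1],[[0,0,3],[0,0,0],-1]]'

```text
clock: 6.95
position: [0.5776, 0.1318, 0.1411]
tool_rot: [3.142, -0.0, 1.797]
force: [0.3, 0.3, -4.8]
grip_width: 0.0264
finger_force: 60.2
```

>>> send_rows --increments '[[[0,0,1],[0,0,0],-1],[[0,0,2],[0,0,0],-1],[[0,0,3],[0,0,0],-1],[[0,0,4],[0,0,0],-1],[[0,0,5],[0,0,0],-1],[[0,0,5],[0,0,0],-1],[[0,0,5],[0,0,0],-1]]'

```text
clock: 7.65
position: [0.5776, 0.1318, 0.136]
tool_rot: [-3.142, -0.0, 1.797]
force: [0.1, 0.4, -3.9]
grip_width: 0.0264
finger_force: 60.2
```

>>> send_rows --increments '[[[0,0,1],[0,0,0],-1],[[0,0,2],[0,0,0],-1],[[0,0,3],[0,0,0],-1],[[0,0,3],[0,0,0],-1],[[0,0,3],[0,0,0],-1]]'

```text
clock: 8.15
position: [0.5778, 0.1318, 0.1332]
tool_rot: [3.141, 0.0, 1.797]
force: [-2.7, -0.5, 4.5]
grip_width: 0.0263
finger_force: 60.9
```

>>> send_rows --increments '[[[0,0,1],[0,0,0],-1],[[0,0,2],[0,0,0],-1],[[0,0,3],[0,0,0],-1],[[0,0,3],[0,0,0],-1],[[0,0,3],[0,0,0],-1]]'

```text
clock: 8.65
position: [0.5778, 0.1318, 0.1303]
tool_rot: [3.141, 0.0, 1.797]
force: [-2.0, -0.5, 5.2]
grip_width: 0.0264
finger_force: 61.1
```

Release, rise, then press the knob's top with shut fingers to the known height (0.160).

>>> send_rows --increments '[[[0,0,0],[0,0,0],0],[[0,0,0],[0,0,0],0],[[0,0,0],[0,0,0],0],[[0,0,0],[0,0,0],0],[[0,0,-15],[0,0,0],0],[[0,0,-35],[0,0,0],0],[[0,0,-50],[0,0,0],0],[[0,0,-50],[0,0,0],-1],[[0,0,-50],[0,0,0],-1],[[0,0,-50],[0,0,0],-1]]'

```text
clock: 9.65
position: [0.5773, 0.1316, 0.1796]
tool_rot: [-3.141, 0.0, 1.797]
force: [-0.5, 0.2, 0.4]
grip_width: 0.0006
finger_force: 0.0
```

>>> send_rows --increments '[[[0,0,0],[0,0,0],-1],[[0,0,0],[0,0,0],-1],[[0,0,5],[0,0,0],-1],[[0,0,9],[0,0,0],-1],[[0,0,13],[0,0,0],-1],[[0,0,15],[0,0,0],-1],[[0,0,15],[0,0,0],-1],[[0,0,15],[0,0,0],-1]]'

```text
clock: 10.45
position: [0.5776, 0.1318, 0.165]
tool_rot: [3.142, -0.0, 1.797]
force: [0.1, 0.5, -0.6]
grip_width: -0.0003
finger_force: 0.0
```

>>> send_rows --increments '[[[0,0,1],[0,0,0],-1],[[0,0,2],[0,0,0],-1],[[0,0,3],[0,0,0],-1],[[0,0,3],[0,0,0],-1],[[0,0,3],[0,0,0],-1]]'

```text
clock: 10.95
position: [0.5777, 0.1318, 0.1622]
tool_rot: [3.141, 0.0, 1.797]
force: [0.1, -0.1, 4.8]
grip_width: 0.0001
finger_force: 2.2
```

>>> send_rows --increments '[[[0,0,0.5],[0,0,0],-1],[[0,0,1],[0,0,0],-1],[[0,0,1.5],[0,0,0],-1],[[0,0,1.5],[0,0,0],-1]]'

```text
clock: 11.35
position: [0.5779, 0.1318, 0.1609]
tool_rot: [3.141, 0.0, 1.797]
force: [-0.6, 0.3, 7.9]
grip_width: -0.0004
finger_force: 3.9
```

>>> send_rows --increments '[[[0,0,0.5],[0,0,0],-1],[[0,0,1],[0,0,0],-1],[[0,0,1],[0,0,0],-1],[[0,0,1],[0,0,0],-1],[[0,0,1],[0,0,0],-1]]'

```text
clock: 11.85
position: [0.5779, 0.1319, 0.16]
tool_rot: [3.141, -0.0, 1.797]
force: [-1.7, -0.6, 9.0]
grip_width: 0.0003
finger_force: 4.3
```

>>> send_rows --increments '[[[0,0,0.4],[0,0,0],-1],[[0,0,0.4],[0,0,0],-1],[[0,0,0.4],[0,0,0],-1],[[0,0,-15],[0,0,0],-1],[[0,0,-40],[0,0,0],-1],[[30,-24,-40],[0,0,0],-1],[[65,-53,-40],[0,0,0],-1],[[95,-77,-40],[0,0,0],-1],[[106,-86,-40],[0,0,0],-1],[[106,-86,-40],[0,0,0],-1]]'

```text
clock: 12.85
position: [0.469, 0.2171, 0.2005]
tool_rot: [3.141, -0.0, 1.8]
force: [0.6, -0.3, 0.9]
grip_width: -0.0002
finger_force: 0.0
```

```bash
python3 -c "
from h import *
rel([.578,.1315,.14],102.8)
ims=[]
for n,(u,v) in (('wrist',(256,192)),('scene',(275,230))):
    f=grab_frame(n); ims.append(f if n=='wrist' else cv2.resize(f[v-64:v+64,u-48:u+48],(288,384),interpolation=cv2.INTER_CUBIC))
cv2.imwrite('pics/c3.png',np.hstack(ims))
for p in ([.578,.1315,.115],[.5155,.2225,.166]): print(proj('scene',p))
"
```

```text
at [0.469  0.2171 0.2005] [180.   -0.  103.1] F [ 0.6 -0.3  0.9] w -0.0002 t 12.85
shift [-108.1   86.6   60.5] turn [ 0.  -0.   0.3]
[np.float64(262.92369913318163), np.float64(226.61895470979036)]
[np.float64(304.8351270774402), np.float64(226.14007320973894)]
```

View pics/c3.png

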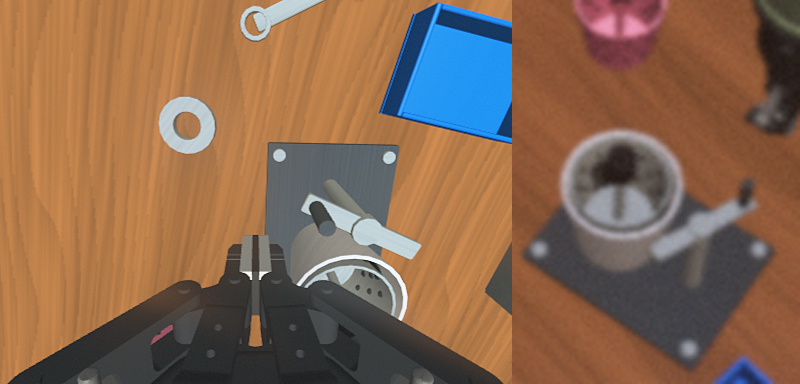

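The scene crop shows the bucket seated level in the pail; the wrist view shows the shut fingers left of the pin at (322,217), clear to descend.

>>> send_rows --increments '[[[0,0,20],[0,0,0],-1],[[0,0,45],[0,0,0],-1],[[0,0,60],[0,0,0],-1],[[0,0,60],[0,0,0],-1],[[0,12,60],[0,0,0],-1],[[0,24,60],[0,0,0],-1],[[5,28,60],[0,0,0],-1],[[8,31,60],[0,0,0],-1],[[12,35,60],[0,0,0],-1],[[16,39,60],[0,0,0],-1]]'

```text
clock: 13.95
position: [0.5043, 0.241, 0.1399]
tool_rot: [-3.141, -0.001, 1.797]
force: [-5.8, 1.0, 2.2]
grip_width: -0.0003
finger_force: 3.0
```

>>> send_rows --increments '[[[3,4,0],[0,0,0],-1],[[5,8,0],[0,0,0],-1],[[6,12,0],[0,0,0],-1],[[7,16,0],[0,0,0],-1],[[8,19,0],[0,0,0],-1],[[8,22,0],[0,0,0],-1],[[8,22,0],[0,0,0],-1]]'

```text
clock: 14.65
position: [0.5247, 0.2527, 0.1395]
tool_rot: [3.141, 0.0, 1.796]
force: [-0.5, -0.2, 0.2]
grip_width: 0.0001
finger_force: 0.0
```

```bash
python3 -c "
from h import *
rel([.578,.1315,.14],102.8)
ims=[]
for n,(u,v) in (('wrist',(256,192)),('scene',(275,230))):
    f=grab_frame(n); ims.append(f if n=='wrist' else cv2.resize(f[v-64:v+64,u-48:u+48],(288,384),interpolation=cv2.INTER_CUBIC))
cv2.imwrite('pics/c4.png',np.hstack(ims))
"
```

```text
at [0.5247 0.2527 0.1395] [180.    0.  102.9] F [-0.5 -0.2  0.2] w 0.0001 t 14.65
shift [-130.1   24.8   -0.5] turn [0.  0.  0.1]
```

View pics/c4.png

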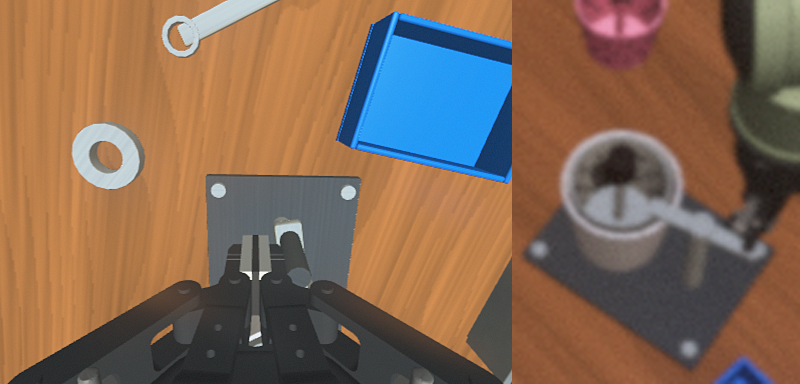

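The keeper's head is already over the bucket rim and almost shut; I push on until the stop is felt.

>>> send_rows --increments '[[[0,2,0],[0,0,0],-1],[[0,4,0],[0,0,0],-1],[[0,5,0],[0,0,0],-1],[[0,6,0],[0,0,0],-1],[[0,6,0],[0,0,0],-1]]'

```text
clock: 15.25
position: [0.5301, 0.2542, 0.1395]
tool_rot: [3.142, -0.0, 1.797]
force: [-0.6, 1.0, -0.6]
grip_width: -0.0001
finger_force: 0.3
```

>>> send_rows --increments '[[[0,1,0],[0,0,0],-1],[[0,2,0],[0,0,0],-1],[[0,3,0],[0,0,0],-1],[[0,3,0],[0,0,0],-1]]'

```text
clock: 15.65
position: [0.532, 0.2547, 0.1393]
tool_rot: [-3.14, 0.0, 1.797]
force: [-9.5, -1.5, 4.2]
grip_width: -0.0002
finger_force: 4.5
```

>>> send_rows --increments '[[[0,0.7,0],[0,0,0],-1],[[0,1,0],[0,0,0],-1],[[0,1,0],[0,0,0],-1],[[0,1,0],[0,0,0],-1]]'

```text
clock: 16.05
position: [0.5322, 0.2548, 0.1393]
tool_rot: [-3.138, 0.001, 1.797]
force: [-14.3, -3.2, 7.9]
grip_width: 0.0003
finger_force: 7.4
```

>>> send_rows --increments '[[[0,-10,0],[0,0,0],-1],[[0,-30,0],[0,0,0],-1],[[0,-40,-20],[0,0,0],-1],[[20,-70,-60],[0,0,0],-1],[[20,-110,-90],[0,0,0],-1],[[20,-150,-100],[0,0,0],-1],[[20,-190,-100],[0,0,0],-1],[[20,-190,-100],[0,0,0],-1]]'

```text
clock: 16.85
position: [0.3409, 0.2307, 0.2401]
tool_rot: [3.14, 0.002, 1.799]
force: [0.4, -1.2, 0.2]
grip_width: -0.0
finger_force: 0.0
```

```bash
python3 -c "
from h import *
rel([.578,.1315,.14],102.8)
ims=[]
for n,(u,v) in (('top',(195,178)),('scene',(275,230))):
    f=grab_frame(n); ims.append(cv2.resize(f[v-50:v+50,u-33:u+34],(400,600),interpolation=cv2.INTER_CUBIC))
cv2.imwrite('pics/c5.png',np.hstack(ims))
for p in ([.578,.1315,.115],[.5592,.2144,.128],[.5492,.2583,.166]): print(proj('top',p),proj('scene',p))
"
```

```text
at [0.3409 0.2307 0.2401] [1.799e+02 1.000e-01 1.031e+02] F [ 0.4 -1.2  0.2] w -0.0 t 16.85
shift [-150.   208.4  100.7] turn [0.1 0.1 0.3]
[np.float64(203.66487560331873), np.float64(173.67722104661152)] [np.float64(262.92369913318163), np.float64(226.61895470979036)]
[np.float64(167.0656640366874), np.float64(180.6321208037992)] [np.float64(289.65500769912376), np.float64(240.6339176820209)]
[np.float64(143.22310996992456), np.float64(182.31752057673884)] [np.float64(305.856593096881), np.float64(243.33886264927497)]
```

View pics/c5.png

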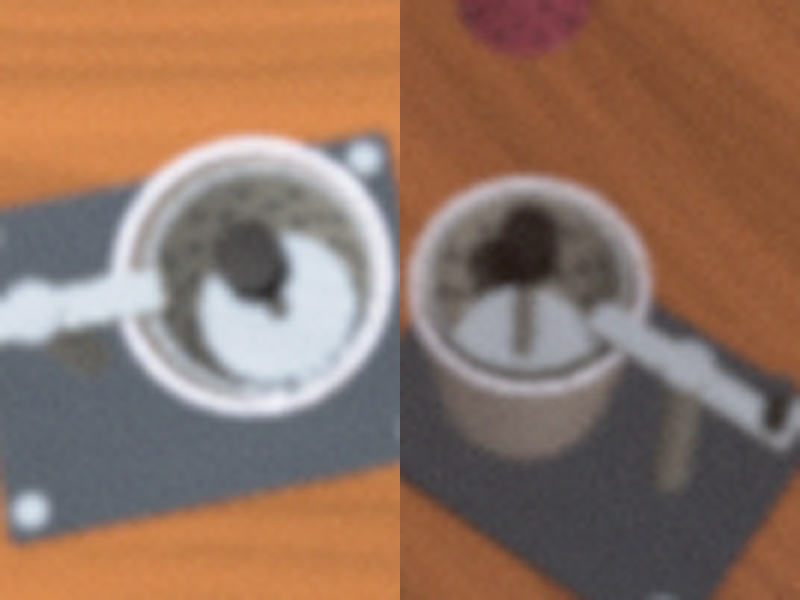

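The keeper points at the pail's axis, with its head over the bucket's rim. Its pin top sits at about crop (375,383) against a predicted (383,380), and the arm is clear of everything.

```bash
python3 -c "
from workcell import *
print(job_done())"
```

```text
the job is handed in; nothing more can be done
None
```

I set the small bucket in the pail, pressed it flush as measured by the fingertip height on its knob, and swung the keeper against its stop over the rim. The job is handed in at about 17 s; no verdict was returned.

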